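# Set out the carved village for gluing

## Task

Set out the carved village for a dry run before gluing: stand the sheep on the round pad directly in front of the house, on the robot's side, and the cypress tree on the round pad between the house and the tower, both upright and centred; the pad in front of the tower is for a later piece. Lay the gable roof with the chimney squarely and centrally on the house, its ridge along the house's long side, and set the cone roof centrally on the round tower. Leave the glue jar standing, and let go of everything.

Things in the scene. Friction and masses are not known exactly. Their poses are not given: they have to be found in the camera images.
- house: Fixed block of brown wood, the walls of a toy house: 54 (own x) x 72 (own y, the long side) x 42 mm high, flat top, dark door and two windows on its front, the -x face, turned toward the robot within 0.2 rad. Origin: centre of its underside, on the table; z up. It stands about 140 mm to the left or to the right of the middle; house and tower may swap sides.
- tower: Fixed upright round wooden cylinder, diameter 48 mm, 60 mm high, flat top, dark door and slit window on its front (-x, toward the robot). Origin: centre of its underside, on the table; z up.
- pad_mid: Fixed round cork disc, diameter 70 mm, 4 mm thick, lying on the table between house and tower. Origin: centre of its underside, z up. The three pads look alike; only their places differ.
- pad_house: Fixed round cork disc, diameter 70 mm, 4 mm thick, in front of the house (about 115 mm from the house's centre toward the robot). Origin: centre of its underside, z up.
- pad_tower: Fixed round cork disc, diameter 70 mm, 4 mm thick, in front of the tower (about 115 mm from its centre toward the robot). Not used in this job. Origin: centre of its underside, z up.
- gable_roof: Loose brown wooden roof, 60 g, on its flat underside: 64 (own x) x 84 (own y, along the ridge), ridge 38 high (mm); from mid-ridge rises a square chimney 18 x 18 (sides along own x, y), top 66 above the underside, so 28 stands free: grip here. Eaves vertical for the lowest 8. Origin: centre of the underside, z up. Starts with yaw within 0.8 rad of zero; a half turn makes no difference.
- cone_roof: Loose round cone-shaped roof of brown wood, about 50 g, lying on its flat underside: diameter 58 at the bottom, the cone 36 high (mm), then a plain round finial of diameter 16 from 36 to 63 above the underside: the place to grip. Origin: centre of the underside, z up.
- cypress: Loose carved cypress tree of brown wood, about 50 g, standing upright, 92 mm high: round foot of diameter 40, 8 thick; short trunk of diameter 20; column-shaped crown of diameter 36 between 40 and 68 above the underside (the place to grip), rounded to a point above. Origin: centre of the underside, z up.
- sheep: Loose carved sheep of brown wood, about 35 g, standing on four short legs: block body 52 long (own x) x 30 wide (own y), mm, from 16 to 44 above the feet, with flat vertical flanks to grip; head at the +x end up to 56 high, reaching 43 from the centre. Origin: on the ground under the middle of the body, z up. Any yaw at the start; any yaw at the end.
- glue: Loose white jar of glue with a white lid, diameter 46 mm, 85 mm high, standing behind the middle pad. Origin: centre of its underside, z up. To be left standing.
Mind the look-alikes: they are no part of the job. There is more than one size of the glue; the job needs the middle-sized.

How it is judged:
By the outcome, as a careful person would: the job done as asked, in the order asked, and still so for the second after the job is handed in, with the robot touching nothing.
It also fails if it takes over 112 s, if anything falls off the work surface, if the arm or the gripper's body presses on something with over 40 N, if the wrist force passes 120 N, or if a joint passes its speed limit or range.

## Robot

A 6-joint arm with a two-finger parallel gripper is mounted at the origin on the work surface. World frame = base frame: x ahead of the robot, y to its left, z up, the work surface at z = 0. Lengths are in m, angles in degrees, forces in N, time in s.
With the tool pointing down it reaches from about 0.4 to 0.825 m from the base axis. Payload 7 kg.
Tool frame: the origin (TCP) lies on the centre line of the jaws, within the pads' length; the fingertips stand 19 mm ahead of it and the grasp point (between the pads) is the TCP (r.tip_extent is the distance from the TCP to the fingertips, in m); z points along the fingers, y is the line along which they close (so a half turn about z gives the same grasp; the last joint's range is limited). The gripper opens to 88 mm and grips with 3 to 60 N. Pads are 19 mm wide; open, the fingers measure 130 mm over their backs; the gripper's body (78 mm by 193 mm) begins 47 mm behind the grasp point.
Start: joints at [79.647, 20.546, 0.682, 0, -70.136, -16.507], TCP at [0.305, 0.602, 0.246] pointing down, gripper open.
Joint ranges: [-176.03, 176.03], [-82.01, 121.73], [-58.28, 71.71], [-173.87, 95.51], [-174.79, -0.11], [-173.66, 173.66]. Speed limits (degrees/s): [136.94, 136.94, 172.46, 180, 180, 180].

## Interface

Orientations are given as [roll, pitch, yaw] about the fixed x, y, z axes, in that order (R = Rz(yaw) Ry(pitch) Rx(roll)).
In Python, from plant import r gives the robot as it stands. The module is installed in compiled form; this text tells all that it offers.
- The arm moves only by the tool jog_arm, never from a script. Its argument "deltas" is a list that holds one entry, the list of rows, each a list of 5 numbers: the opening, from -1 (shut) to 1 (fully open), then the shift along the world's x, y, z in cm, then the turn about the world's z in rad. In form: [[[claw, dx, dy, dz, turn], ...]]. A call has 1 to 8 rows; each row shifts and turns the commanded pose from where the row before left it; what a row does not reach is not made up. A row lasts 1/8 s, in which the tool goes at most 62.5 mm and 10.7 degrees, less where a joint would pass 70% of its speed; a pose out of reach is approached as far as the arm can. A call with a gripper value outside its range is refused whole. The fingers move at their own pace and stop on an object; "force" is the grip in N (left out, the last holds). Time passes only in rows, so rows that do not move let the fingers close. It gives the time, the measured TCP pose, the force, the opening and the grip force at its end, in the units of the state.
- r.get_state(): the state, without advancing time (a new reading comes with each control period).
- r.capture(name): name is "side" or "top" or "wrist"; returns the picture (480x640x3 uint8, blue, green, red); there is no depth.
- r.camera_info(name): a dict with "fx", "fy", "cx", "cy" (pixels), "view" (4x4, takes a point from world to camera coordinates). Camera axes: x right, y up, looking along -z (the intrinsics and any distortion apply to the point x, -y, -z); pixel columns grow to the right and rows downward; lengths in m; the calibration is good to about 2 mm. A picture is of the moment at which its call begins: read the wrist's pose just before it. camera_info takes no time and is no camera call; for the wrist camera it gives the pose at the moment of the call.
- r.close_job(): hands the job in; it is judged then, once.
The state is a dict: "time_s": time; "joints": joint angles; "qd": joint speeds; "joint_torque": joint torques, N m; "tcp_pos": TCP position; "eef_rot": TCP orientation; "contact_force": force on the tool from outside, world axes, zero at the start; "moment": the same for the moment, N m; "gripper_width": finger opening in m; "gripper_force": force on a finger pad.
Only numpy, scipy, OpenCV 4.12 (cv2) and the standard library are available. Lean on these libraries where they do the work, as an engineer would, in place of code of your own. Each camera call takes 0.05 s, during which the arm holds its last target. There are 200 camera calls.

## Working session

There is one attempt and no reset: what is moved stays moved. The work goes in short steps, Python scripts to look and compute and a tool call to move; the robot and the scene stay as the last step left them, time stands still between calls to the robot, and variables do not carry over. Pictures are saved under pics/ and viewed, at most 14 in all, crops included, and the job is handed in when it is done.

Besides the shell and the picture viewer there is one more tool, called after ">>>" as a command line: name --argument value ..., lists and objects as JSON in quotes. jog_arm: Moves the arm, as the interface text tells. Its arguments: {"type":"object","properties":{"deltas":{"type":"array"},"force":{"type":"number"}},"required":["deltas"]}

```bash
mkdir -p pics; python3 - <<'E'
from plant import r
import cv2,numpy as np
print(r.get_state())
for n in("top","side"):
    im=r.capture(n); cv2.imwrite(f"pics/{n}0.png",im)
    c=r.camera_info(n); print(n,{k:np.round(v,4).tolist() if not isinstance(v,str) else v for k,v in c.items()})
E
```

```text
{'time_s': 0.0, 'joints': array([ 7.96470830e+01,  2.05925994e+01,  6.32824773e-01, -2.06919842e-02,
       -7.01347902e+01, -1.65068436e+01]), 'qd': array([ 0.03866054,  0.07722067,  0.03296031,  0.00888737, -0.08535598,
        0.02300569]), 'joint_torque': array([ 6.50367638e-04, -5.82714164e+01,  2.93042511e+01,  6.99714705e+00,
        6.67290558e-03, -1.60158006e-04]), 'tcp_pos': array([0.30478211, 0.60175594, 0.24460051]), 'eef_rot': array([ 1.79903805e+02, -8.22150955e-03, -2.68668011e+01]), 'contact_force': array([0.79438724, 0.75751152, 0.38897866]), 'moment': array([-0.01325062, -0.00540898,  0.0182771 ]), 'gripper_force': 0.0, 'gripper_width': 0.08752803056250462}
top {'fx': 598.3088, 'fy': 598.3088, 'cx': 317.392, 'cy': 237.0389, 'view': [[0.0261, -0.9993, 0.0272, -0.03], [0.9978, 0.0277, 0.061, -0.5738], [-0.0617, 0.0256, 0.9978, -1.2149], [0.0, 0.0, 0.0, 1.0]]}
side {'fx': 578.0402, 'fy': 578.0402, 'cx': 312.8618, 'cy': 241.3562, 'view': [[0.9714, -0.2372, 0.0075, -0.5585], [0.1152, 0.4991, 0.8588, -0.0965], [-0.2075, -0.8334, 0.5122, -1.0475], [0.0, 0.0, 0.0, 1.0]]}
```

View pics/top0.png

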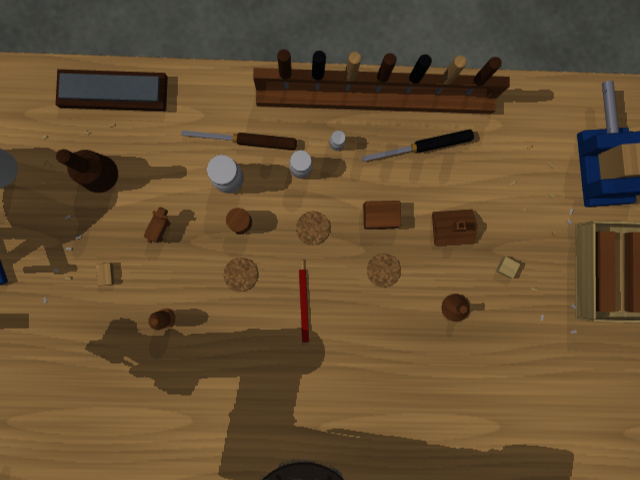

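View pics/side0.png

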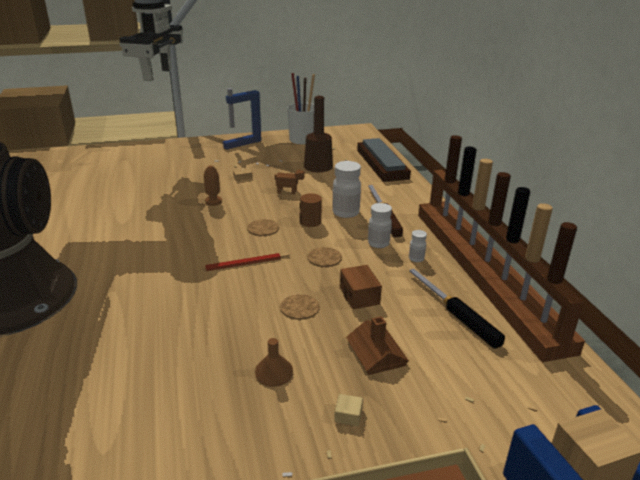

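The top view shows the house at (382,214), the tower at (238,220), and the pads at (313,228) mid, (384,270) house and (241,275) tower. The sheep is at (157,225), the cypress at (161,319), the gable roof at (454,228), the cone at (456,307) and the mid-size jar at (301,163). The side view agrees with this layout.

```bash
cat > h.py <<'E'
from plant import r
import cv2,numpy as np
def ray(c,u,v):
    V=np.array(c["view"]);R=V[:3,:3];o=-R.T@V[:3,3]
    d=R.T@np.array([(u-c["cx"])/c["fx"],-(v-c["cy"])/c["fy"],-1.0]);return o,d
def pt(c,u,v,z):
    o,d=ray(c,u,v);return o+d*(z-o[2])/d[2]
def proj(c,p):
    q=np.array(c["view"])@np.append(p,1);return np.array([c["cx"]-c["fx"]*q[0]/q[2],c["cy"]+c["fy"]*q[1]/q[2]])
def tri(ca,a,cb,b):
    (o,d),(p,e)=ray(ca,*a),ray(cb,*b)
    s=np.linalg.lstsq(np.c_[d,-e],p-o,rcond=None)[0];A=o+d*s[0];B=p+e*s[1];return (A+B)/2,np.linalg.norm(A-B)
E
python3 - <<'E'
from h import *
c=r.camera_info("top"); s=r.camera_info("side")
for n,u,v,z in [("house",382,214,.042),("tower",238,220,.06),("mid",313,228,.004),("pad_h",384,270,.004),("pad_t",241,275,.004),("sheep",157,226,.03),("cyp foot",165,320,.004),("gable",454,228,.02),("chim",461,226,.066),("cone",456,307,.0),("finial",458,309,.063),("glue",301,160,.085)]:
    p=pt(c,u,v,z);print(n,p.round(3),proj(s,p).round())
im=cv2.imread("pics/top0.png")
crop=im[120:360,120:500];cv2.imwrite("pics/c0.png",cv2.resize(cv2.convertScaleAbs(crop,alpha=1.6),None,fx=2.1,fy=2.1,interpolation=cv2.INTER_CUBIC))
hsv=cv2.cvtColor(im,cv2.COLOR_BGR2HSV)
for u,v in[(382,214),(384,270),(454,228),(420,250),(300,400),(157,226),(238,220),(100,280)]:print(u,v,hsv[v,u])
E
```

```text
house [ 0.623 -0.144  0.042] [358. 275.]
tower [0.601 0.145 0.06 ] [309. 197.]
mid [ 0.594 -0.005  0.004] [323. 255.]
pad_h [ 0.51  -0.155  0.004] [298. 305.]
pad_t [0.492 0.141 0.004] [261. 226.]
sheep [0.587 0.312 0.03 ] [288. 179.]
cyp foot [0.396 0.293 0.004] [210. 200.]
gable [ 0.601 -0.297  0.02 ] [373. 341.]
chim [ 0.601 -0.299  0.066] [376. 319.]
cone [ 0.437 -0.308  0.   ] [273. 373.]
finial [ 0.436 -0.296  0.063] [270. 335.]
glue [0.721 0.023 0.085] [380. 206.]
382 214 [ 12 189  85]
384 270 [ 15 151  96]
454 228 [ 12 181  55]
420 250 [ 17 140 109]
300 400 [ 17 142 124]
157 226 [ 12 187  82]
238 220 [ 12 184  79]
100 280 [ 17 141 132]
```

View pics/c0.png

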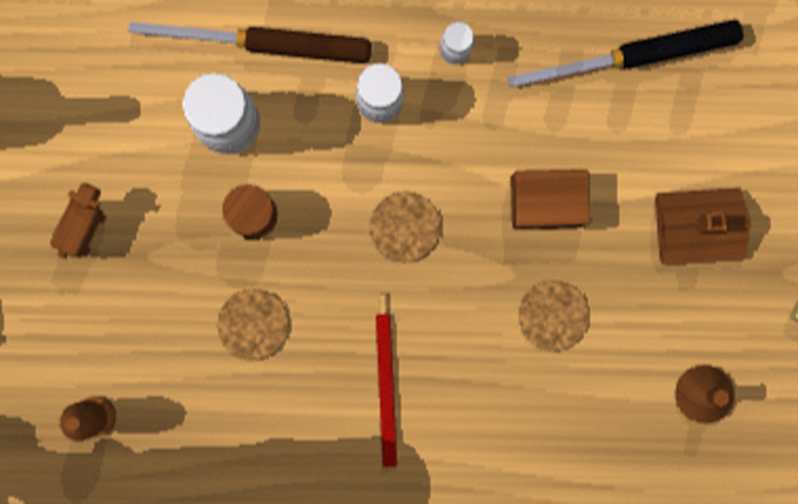

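The crop shows the sheep's head toward the top (yaw about -19°), and the jar lid at (380,88). All the measured points agree across the two views. Next I go over the sheep and look with the wrist camera.

>>> jog_arm --deltas '[[[1,3.5,-3.6,0,0],[1,3.5,-3.6,0,0],[1,3.5,-3.6,0,0],[1,3.5,-3.6,0,0],[1,3.5,-3.6,0,0],[1,3.5,-3.6,0,0],[1,3.5,-3.6,0,0],[1,3.5,-3.6,0,0]]]' --force 15

```text
time_s: 1.1
tcp_pos: [0.5858, 0.3128, 0.2452]
eef_rot: [180.0, 0.0, -26.9]
contact_force: [-0.0, 0.2, 0.4]
gripper_width: 0.0876
gripper_force: 0.0
```

>>> jog_arm --deltas '[[[1,0,0,0,0.1],[1,0,0,0,0],[1,0,0,0,0]]]'

```text
time_s: 1.48
tcp_pos: [0.5846, 0.3145, 0.2454]
eef_rot: [180.0, 0.0, -21.2]
contact_force: [-0.9, 0.2, 0.4]
gripper_width: 0.0879
gripper_force: 0.0
```

```bash
python3 - <<'E'
from h import *
s=r.get_state();print(s["tcp_pos"],s["eef_rot"])
im=r.capture("wrist");c=r.camera_info("wrist");cv2.imwrite("pics/w0.png",im)
print(c["fx"],np.round(c["view"],3).tolist(), proj(c,[.587,.312,.044]))
E
```

```text
[0.58461829 0.31445527 0.24535919] [ 1.79984236e+02  1.28463755e-02 -2.12154546e+01]
391.4902542794398 [[-0.36, -0.933, 0.0, 0.503], [0.895, -0.346, -0.281, -0.379], [0.262, -0.101, 0.96, -0.512], [0.0, 0.0, 0.0, 1.0]] [326.51648082 211.10740045]
```

View pics/w0.png

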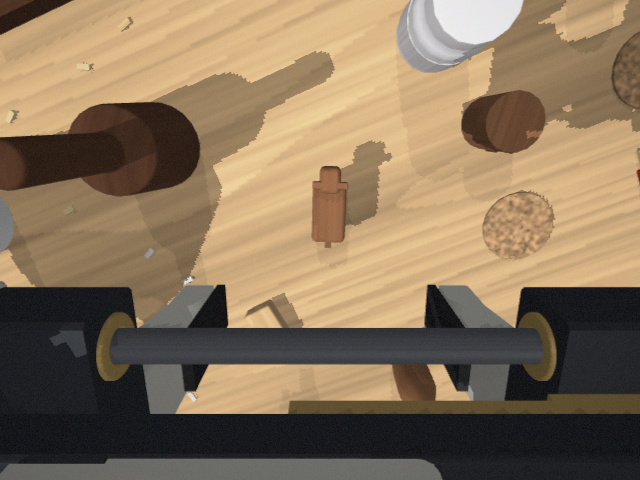

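The wrist view shows the sheep's body at about (313-347, 180-242), head up at (330,170). It is aligned with the tool.

```bash
cat >> h.py <<'E'
def brown(im,x0,y0,x1,y1,smin=150):
    h=cv2.cvtColor(im,cv2.COLOR_BGR2HSV);m=cv2.inRange(h,(0,smin,15),(14,255,255))
    k=np.zeros_like(m);k[y0:y1,x0:x1]=m[y0:y1,x0:x1]
    k=cv2.morphologyEx(k,cv2.MORPH_OPEN,np.ones((3,3)))
    cs,_=cv2.findContours(k,cv2.RETR_EXTERNAL,cv2.CHAIN_APPROX_NONE)
    return k,max(cs,key=cv2.contourArea)
E
python3 - <<'E'
from h import *
im=cv2.imread("pics/w0.png");c=r.camera_info("wrist")
h=cv2.cvtColor(im,cv2.COLOR_BGR2HSV)
for p in[(330,210),(370,180),(330,238),(300,210)]:print(p,h[p[1],p[0]])
k,ct=brown(im,300,150,360,255)
for v in range(160,254,4):
    x=np.where(k[v])[0]
    if len(x):print(v,x.min(),x.max(),np.round(im[v,330]))
for u,v in[(313,186),(347,186),(313,240),(346,240),(330,166)]:print(u,v,pt(c,u,v,.044).round(4))
E
```

```text
(330, 210) [ 12 128 159]
(370, 180) [ 17  97 142]
(330, 238) [ 13 133 157]
(300, 210) [ 17  98 210]Traceback (most recent call last):
  File "<stdin>", line 5, in <module>
  File "h.py", line 18, in brown
    return k,max(cs,key=cv2.contourArea)
             ~~~^^^^^^^^^^^^^^^^^^^^^^^^
ValueError: max() iterable argument is empty
```

```bash
python3 - <<'E'
from h import *
im=cv2.imread("pics/w0.png");c=r.camera_info("wrist")
k,ct=brown(im,300,150,360,255,smin=112)
for v in range(160,254,4):
    x=np.where(k[v])[0]
    if len(x):print(v,x.min(),x.max(),im[v,330],im[v,320])
for u,v in[(313,184),(347,184),(313,240),(346,240),(330,166)]:print(u,v,pt(c,u,v,.044).round(4))
E
```

```text
168 322 338 [ 48  73 104] [122 165 202]
172 320 340 [ 73 105 153] [ 78 110 148]
176 320 340 [ 75 107 154] [ 76 108 147]
180 320 340 [ 75 109 157] [ 69  99 139]
184 313 347 [ 73 108 156] [ 78 110 158]
188 313 347 [ 75 108 156] [ 70 103 146]
192 313 345 [ 68  97 141] [ 69  98 144]
196 313 345 [ 70 102 148] [ 71  99 145]
200 313 345 [ 77 110 158] [ 73 107 155]
204 313 345 [ 75 106 156] [ 75 106 153]
208 313 345 [ 76 108 158] [ 75 107 155]
212 313 345 [ 77 110 158] [ 74 107 152]
216 313 344 [ 77 108 158] [ 72 105 153]
220 312 344 [ 78 112 158] [ 72 106 154]
224 312 344 [ 77 109 157] [ 73 104 153]
228 312 344 [ 76 109 158] [ 70 104 150]
232 312 343 [ 78 110 158] [ 75 108 153]
236 312 343 [ 78 110 158] [ 75 109 154]
240 313 342 [ 70 104 150] [ 69 100 142]
244 325 330 [ 72 103 148] [119 160 193]
313 184 [0.6137 0.3143 0.044 ]
347 184 [0.603  0.2867 0.044 ]
313 240 [0.5665 0.333  0.044 ]
346 240 [0.5557 0.3051 0.044 ]
330 166 [0.6228 0.295  0.044 ]
```

```bash
python3 - <<'E'
from h import *
c=r.camera_info("wrist")
L=[pt(c,313-.5,v,.044) for v in(196,232)];R=[pt(c,u+.5,v,.044) for u,v in((345,196),(343,232))]
for P in(L,R):
    d=P[1]-P[0];print(np.degrees(np.arctan2(-d[1],-d[0])))
print(np.linalg.norm(L[1]-R[1]),np.linalg.norm(L[0]-R[0]))
rear=pt(c,327.7,241.5,.044);a=np.radians(-20);ctr=rear+.026*np.array([np.cos(a),np.sin(a),0])
print(rear,ctr, proj(c,ctr))
mids=[(L[i]+R[i])/2 for i in(0,1)];d=mids[0]-mids[1];print(np.degrees(np.arctan2(d[1],d[0])),mids)
E
```

```text
-21.65753684075943
-23.456611506882197
0.0279469820706615 0.02897544042697631
[0.56036078 0.32111777 0.044     ] [0.58479278 0.31222525 0.044     ] [327.17292144 213.46775279]
-22.557442103139056 [array([0.59883426, 0.30510064, 0.044     ]), array([0.56859911, 0.31765997, 0.044     ])]
```

>>> jog_arm --deltas '[[[1,0,-0.33,-5,-0.02],[1,0,0,-5,0],[1,0,0,-5,0],[1,0,0,-4,0],[1,0,0,-2.5,0],[1,0,0,0,0],[1,0,0,0,0]]]'

```text
time_s: 2.4
tcp_pos: [0.5855, 0.3118, 0.0318]
eef_rot: [-179.9, -0.1, -22.2]
contact_force: [-0.1, 0.1, 0.7]
gripper_width: 0.0877
gripper_force: 0.0
```

>>> jog_arm --deltas '[[[-1,0,0,0,0],[-1,0,0,0,0],[-1,0,0,0,0],[-1,0,0,0,0],[-1,0,0,0,0],[-1,0,0,0,0]]]' --force 12

```text
time_s: 3.15
tcp_pos: [0.585, 0.3108, 0.0305]
eef_rot: [180.0, 0.0, -22.3]
contact_force: [-0.0, 0.6, -0.0]
gripper_width: 0.0334
gripper_force: 0.0
```

>>> jog_arm --deltas '[[[-1,0,0,0,0],[-1,0,0,0,0],[-1,0,0,0,0]]]'

```text
time_s: 3.52
tcp_pos: [0.585, 0.3108, 0.0305]
eef_rot: [180.0, 0.0, -22.3]
contact_force: [-0.1, -0.5, -0.8]
gripper_width: 0.0302
gripper_force: 12.0
```

>>> jog_arm --deltas '[[[-1,0,0,3,0],[-1,0,0,5,0],[-1,0,0,5,0],[-1,0,0,5,0],[-1,-1,-5,0,0],[-1,-1,-5,0,0],[-1,-1,-5,0,0],[-1,-1,-5,0,0]]]'

```text
time_s: 4.53
tcp_pos: [0.5443, 0.1093, 0.2107]
eef_rot: [-180.0, -0.0, -22.3]
contact_force: [-0.2, 0.7, -1.0]
gripper_width: 0.0298
gripper_force: 12.0
```

>>> jog_arm --deltas '[[[-1,-1,-5,0,0],[-1,-1,-5,0,0],[-1,-1,-5,0,0],[-1,-0.5,-5,0,0],[-1,0,-5,0,0],[-1,0,-1.6,0,0],[-1,0,0,0,0],[-1,0,0,0,0]]]'

```text
time_s: 5.52
tcp_pos: [0.51, -0.1545, 0.2105]
eef_rot: [-180.0, 0.0, -22.3]
contact_force: [0.1, 0.0, -0.6]
gripper_width: 0.0298
gripper_force: 12.0
```

```bash
python3 - <<'E'
from h import *
s=r.get_state();print(s["tcp_pos"],s["eef_rot"],s["gripper_width"])
im=r.capture("wrist");c=r.camera_info("wrist");cv2.imwrite("pics/w1.png",im)
np.save("w1.npy",c["view"]);print(proj(c,[.51,-.155,.004]))
E
```

```text
[ 0.50999252 -0.15449914  0.21050621] [-1.79989641e+02  6.69465398e-03 -2.22624758e+01] 0.029768762084672825
[325.60492276 213.283398  ]
```

View pics/w1.png

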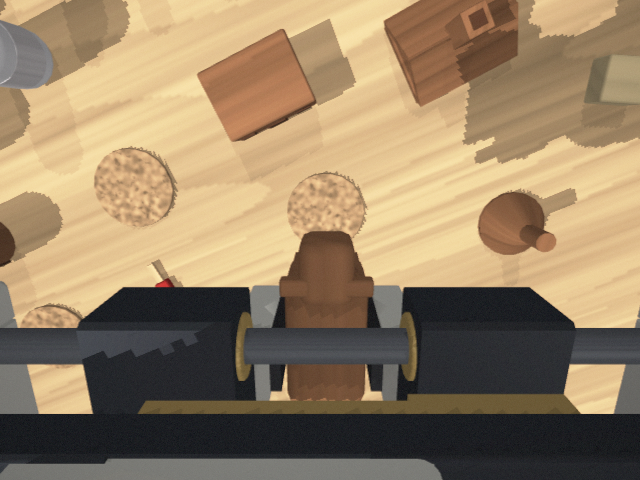

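The wrist view shows the house pad at (326,210), the mid pad at (134,187), and the house-top corners near (199,73), (286,29), (316,101) and (232,140). The sheep is held straight.

```bash
python3 - <<'E'
from h import *
w=r.camera_info("wrist");t=r.camera_info("top")
print("pad_h",pt(w,326,210.5,.004).round(4),pt(t,384,270.5,.004).round(4))
print("mid",pt(w,134,187,.004).round(4),pt(t,313.1,227.9,.004).round(4))
print("diam",np.linalg.norm(pt(w,288,210,.004)-pt(w,364.5,210,.004)))
im=cv2.imread("pics/w1.png");g=cv2.cvtColor(im,cv2.COLOR_BGR2HSV)
print(g[85,255],g[128,250],g[85,330],g[60,200])
for s in(110,120):
    k,ct=brown(im,180,15,335,150,smin=s);print(cv2.contourArea(ct),cv2.approxPolyDP(ct,6,True)[:,0].tolist())
H=[pt(w,*p,.042) for p in[(199,73),(286,29),(316,101),(232,139)]]
print(np.round(H,4).tolist(),np.mean(H,0),[np.linalg.norm(H[i]-H[i-1]).round(4) for i in range(4)])
E
python3 - <<'E'
import cv2
im=cv2.imread("pics/w1.png")[10:160,180:340];cv2.imwrite("pics/c1.png",cv2.resize(im,None,fx=4,fy=4,interpolation=cv2.INTER_CUBIC))
E
```

```text
pad_h [ 0.5122 -0.1563  0.004 ] [ 0.5093 -0.1555  0.004 ]
mid [ 0.596  -0.0068  0.004 ] [ 0.5941 -0.0055  0.004 ]
diam 0.06887126446113329
[ 12 130 178] [ 12 131 189] [ 17 100 161] [ 18  90 229]
7693.5 [[283, 29], [198, 73], [231, 140], [315, 103]]
7578.5 [[283, 30], [198, 74], [231, 140], [315, 102]]
[[0.6491, -0.1121, 0.042], [0.6516, -0.1824, 0.042], [0.5992, -0.1837, 0.042], [0.5981, -0.1139, 0.042]] [ 0.62451879 -0.14803416  0.042     ] [np.float64(0.051), np.float64(0.0704), np.float64(0.0524), np.float64(0.0698)]
```

View pics/c1.png

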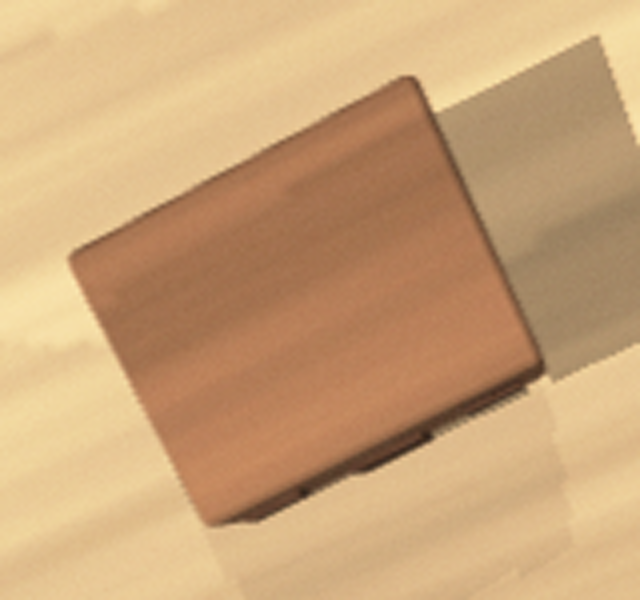

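The crop shows crisp house corners at full-image (197.8,74.2), (283.5,29.2), (316,100.5) and (231,141). I'll place the sheep at (0.511, -0.156).

>>> jog_arm --deltas '[[[-1,0.1,-0.15,-5,0],[-1,0,0,-5,0],[-1,0,0,-4,0],[-1,0,0,-2,0],[-1,0,0,-1,0],[-1,0,0,-0.5,0],[-1,0,0,0,0],[-1,0,0,0,0]]]'

```text
time_s: 6.58
tcp_pos: [0.5116, -0.1566, 0.0364]
eef_rot: [-180.0, -0.1, -22.3]
contact_force: [0.8, -0.0, -0.9]
gripper_width: 0.03
gripper_force: 12.0
```

>>> jog_arm --deltas '[[[-1,0,0,-0.15,0],[-1,0,0,0,0],[-1,0,0,0,0],[1,0,0,0,0],[1,0,0,0,0],[1,0,0,0,0],[1,0,0,0,0]]]'

```text
time_s: 7.45
tcp_pos: [0.5109, -0.1567, 0.034]
eef_rot: [180.0, 0.0, -22.3]
contact_force: [0.1, -0.0, -0.3]
gripper_width: 0.0642
gripper_force: 0.0
```

>>> jog_arm --deltas '[[[1,0,0,2,0],[1,0,0,5,0],[1,0,0,5,0],[1,0,0,5,0],[1,-1,5,0,0],[1,-1,5,0,0],[1,-1,5,0,0],[1,-1,5,0,0]]]'

```text
time_s: 8.45
tcp_pos: [0.4704, 0.0448, 0.2043]
eef_rot: [-180.0, -0.0, -22.3]
contact_force: [1.1, 0.4, 0.5]
gripper_width: 0.0876
gripper_force: 0.0
```

>>> jog_arm --deltas '[[[1,-1,5,0,0],[1,-1,5,0,0],[1,-1,5,0,0],[1,-1,5,0,0],[1,-1,5,0,0],[1,0,0,0,0],[1,0,0,0,0]]]'

```text
time_s: 9.32
tcp_pos: [0.4206, 0.2932, 0.2037]
eef_rot: [180.0, 0.0, -22.2]
contact_force: [-0.1, -0.1, -0.4]
gripper_width: 0.0872
gripper_force: 0.0
```

```bash
python3 - <<'E'
from h import *
s=r.get_state();print(s["tcp_pos"],s["eef_rot"],s["gripper_width"])
for n in("wrist","top"):
    im=r.capture(n);c=r.camera_info(n);cv2.imwrite(f"pics/{n}2.png",im)
    print(n,proj(c,[.396,.293,.004]),proj(c,[.396,.293,.092]))
t=cv2.imread("pics/top2.png");w=cv2.imread("pics/wrist2.png")
cv2.imwrite("pics/m2.png",np.hstack([w[:400],cv2.resize(t[120:360,130:330],None,fx=1,fy=1).repeat(1,0) if 0 else cv2.copyMakeBorder(t[240:340,330:490],0,300,0,0,cv2.BORDER_CONSTANT)]))
E
```

```text
[0.42061597 0.29320343 0.20374554] [ 1.79955011e+02  1.66847033e-02 -2.22323037e+01] 0.0872064085279685
wrist [334.76029691 240.08190571] [337.66846301 275.96340533]
top [165.16399046 320.02851211] [154.69645764 323.6053453 ]
```

View pics/m2.png

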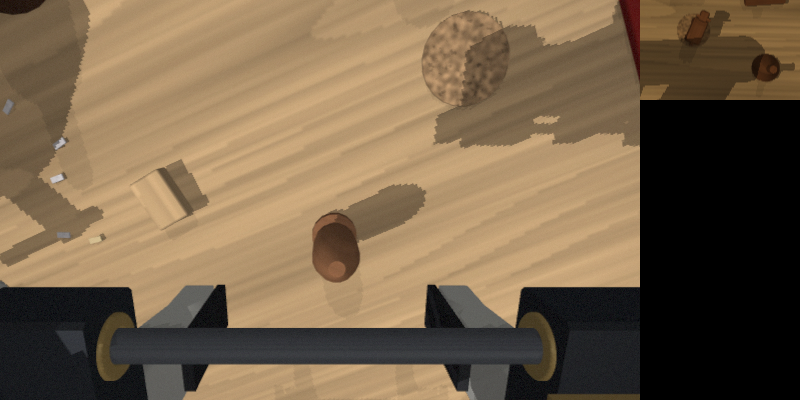

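The inset shows the sheep standing on its pad. In the wrist view the cypress has its foot edge at (334,212), its crown between columns 312 and 360, and its tip near (337,270).

```bash
python3 - <<'E'
from h import *
w=r.camera_info("wrist")
im=cv2.imread("pics/wrist2.png");k,ct=brown(im,290,195,380,290,smin=112)
for v in range(208,286,4):
    x=np.where(k[v])[0]
    if len(x):print(v,x.min(),x.max())
print(np.where(k.any(1))[0][[0,-1]])
V=np.array(w["view"]);o,_=ray(w,320,240);f=np.array([V[1,0],V[1,1]]);f/=np.linalg.norm(f)
e=pt(w,334.5,211.5,.006);print("foot",e[:2]-.02*f, "tip",pt(w,337,270,.092),"crown",pt(w,336,255,.06))
for z,u0,u1,v in((.004,312.5,355,232),(.054,312,359.5,258)):
    print(z,np.linalg.norm(pt(w,u0,v,z)-pt(w,u1,v,z)))
c=e[:2]-.02*f
for z in(0,.008,.054,.092):print(z,proj(w,[*c,z]))
E
```

```text
216 322 345
220 318 350
224 315 353
228 313 354
232 313 355
236 313 355
240 313 355
244 314 356
248 313 357
252 313 358
256 312 358
260 313 358
264 313 357
268 315 356
272 318 353
276 322 349
280 327 344
[213 281]
foot [0.40259493 0.29069123] tip [0.40037681 0.29162214 0.092     ] crown [0.40045568 0.29144943 0.06      ]
0.004 0.03814953434830649
0.054 0.0370720157996713
0 [334.21553624 231.70899747]
0.008 [334.40553611 234.04584349]
0.054 [335.68450838 249.77617653]
0.092 [337.05986631 266.69197596]
```

>>> jog_arm --deltas '[[[1,-1.95,-0.2,0,0],[1,0,0,-4,0],[1,0,0,-5,0],[1,0,0,-3.9,0],[1,0,0,-2,0],[1,0,0,0,0],[1,0,0,0,0]]]'

```text
time_s: 10.3
tcp_pos: [0.4017, 0.2915, 0.0562]
eef_rot: [-179.9, -0.0, -22.3]
contact_force: [-0.2, -0.3, 0.4]
gripper_width: 0.0877
gripper_force: 0.0
```

>>> jog_arm --deltas '[[[-1,0,0,0,0],[-1,0,0,0,0],[-1,0,0,0,0],[-1,0,0,0,0],[-1,0,0,0,0],[-1,0,0,0,0],[-1,0,0,0,0],[-1,0,0,0,0]]]'

```text
time_s: 11.3
tcp_pos: [0.4015, 0.2913, 0.055]
eef_rot: [180.0, 0.0, -22.3]
contact_force: [0.5, 0.1, -0.7]
gripper_width: 0.0356
gripper_force: 12.0
```

>>> jog_arm --deltas '[[[-1,0,0,3,0],[-1,0,0,5,0],[-1,0,0,5,0],[-1,0,0,3,0],[-1,2.8,-4.3,0,0],[-1,2.8,-4.3,0,0],[-1,2.8,-4.3,0,0],[-1,2.8,-4.3,0,0]]]'

```text
time_s: 12.3
tcp_pos: [0.514, 0.1179, 0.2151]
eef_rot: [-180.0, -0.0, -22.3]
contact_force: [1.0, 0.2, -0.8]
gripper_width: 0.0357
gripper_force: 12.0
```

>>> jog_arm --deltas '[[[-1,2.8,-4.3,0,0],[-1,2.8,-4.3,0,0],[-1,2.5,-3.9,0,0],[-1,0,0,0,0],[-1,0,0,0,0]]]'

```text
time_s: 12.92
tcp_pos: [0.594, -0.0058, 0.2145]
eef_rot: [180.0, 0.1, -22.3]
contact_force: [0.0, 0.5, -0.7]
gripper_width: 0.0359
gripper_force: 12.0
```

```bash
python3 - <<'E'
from h import *
s=r.get_state();print(s["tcp_pos"],s["eef_rot"],s["gripper_width"])
im=r.capture("wrist");c=r.camera_info("wrist");cv2.imwrite("pics/wrist3.png",im)
print(proj(c,[.595,-.006,.004]))
E
```

```text
[ 0.59403619 -0.00582395  0.21454775] [ 1.79976251e+02  5.52915417e-02 -2.23320751e+01] 0.03586056269974471
[325.05021798 211.07502278]
```

View pics/wrist3.png

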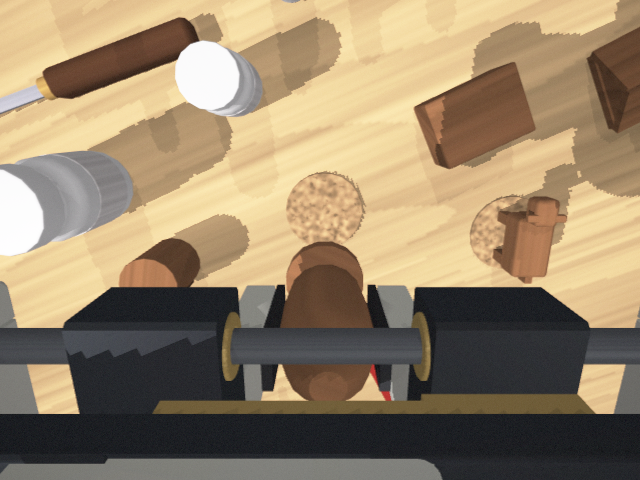

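The pad centre is at (325,210), as predicted, so I lower the cypress there.

>>> jog_arm --deltas '[[[-1,0.1,0,-4,0],[-1,0,0,-5,0],[-1,0,0,-3.5,0],[-1,0,0,-2,0],[-1,0,0,-0.6,0],[-1,0,0,-0.4,0],[-1,0,0,0,0],[-1,0,0,0,0]]]'

```text
time_s: 13.98
tcp_pos: [0.596, -0.0054, 0.061]
eef_rot: [-179.9, -0.1, -22.3]
contact_force: [0.0, 0.5, -0.8]
gripper_width: 0.0357
gripper_force: 12.0
```

>>> jog_arm --deltas '[[[-1,0,0,0,0],[0.2,0,0,0,0],[0.4,0,0,0,0],[0.6,0,0,0,0],[1,0,0,0,0],[1,0,0,0,0]]]'

```text
time_s: 14.72
tcp_pos: [0.5955, -0.0057, 0.06]
eef_rot: [180.0, 0.0, -22.3]
contact_force: [0.1, -1.2, -0.1]
gripper_width: 0.08
gripper_force: 0.0
```

>>> jog_arm --deltas '[[[1,0,0,2,0],[1,0,0,5,0],[1,0,0,6,0],[1,0,0,5,0],[1,0.1,-5,0,0.115],[1,0.1,-5,0,0.115],[1,0.1,-5,0,0.115],[1,0.1,-5,0,0.115]]]'

```text
time_s: 15.72
tcp_pos: [0.5993, -0.2071, 0.2402]
eef_rot: [180.0, -0.0, 4.3]
contact_force: [0.1, 0.1, 0.1]
gripper_width: 0.0876
gripper_force: 0.0
```

>>> jog_arm --deltas '[[[1,0.1,-5,0,0],[1,0,-4.2,0,0],[1,0,0,0,0],[1,0,0,0,0]]]'

```text
time_s: 16.23
tcp_pos: [0.6002, -0.2976, 0.2397]
eef_rot: [-180.0, 0.0, 4.0]
contact_force: [-0.2, -0.9, 0.2]
gripper_width: 0.0875
gripper_force: 0.0
```

```bash
python3 - <<'E'
from h import *
s=r.get_state();print(s["tcp_pos"],s["eef_rot"],s["gripper_width"])
im=r.capture("wrist");c=r.camera_info("wrist");cv2.imwrite("pics/wrist4.png",im)
print(proj(c,[.601,-.297,.0]))
t=r.capture("top");cv2.imwrite("pics/top4.png",t)
a=cv2.resize(im[90:280,200:420],None,fx=2.7,fy=2.7,interpolation=cv2.INTER_CUBIC);b=cv2.convertScaleAbs(cv2.resize(t[200:300,290:410],None,fx=2,fy=2),alpha=1.6)
o=np.zeros((513,800,3),np.uint8);o[:,:594]=a;o[:200,594:]=b[:,:206];cv2.imwrite("pics/m4.png",o)
E
```

```text
[ 0.60022548 -0.29764642  0.23971252] [-1.79980780e+02  2.86606225e-02  4.03987089e+00] 0.0875225313710212
[324.92374258 205.21741923]
```

View pics/m4.png

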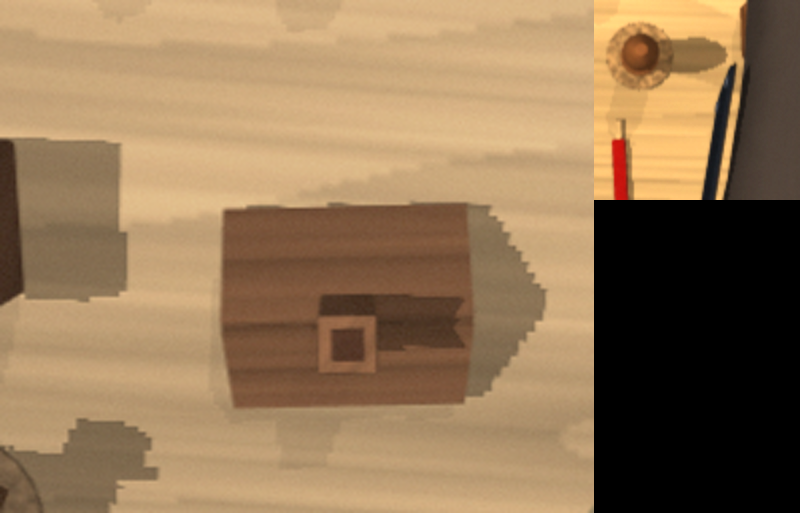

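The cypress stands centred on the mid pad (inset). The wrist view shows the roof's far eave from crop (222,211) to (470,204), and the chimney-top square from (318,317) to (376,373).

```bash
python3 - <<'E'
from h import *
w=r.camera_info("wrist");f=lambda x,y,z:pt(w,200+x/2.7,90+y/2.7,z)
C=[f(318,317,.066),f(376,316,.066),f(376,373,.066),f(319,373,.066)]
print("chim",np.mean(C,0).round(4),[np.linalg.norm(C[i]-C[i-1]).round(4) for i in range(4)])
for a,b in((0,1),(3,2)):
    d=C[a]-C[b];print(np.degrees(np.arctan2(-d[0],d[1])))
for z,a,b in((.008,(222,211),(470,204)),(.008,(234,408),(465,402)),(.038,(223,324),(318,321))):
    A,B=f(*a,z),f(*b,z);d=A-B;print(z,A.round(4),B.round(4),((A+B)/2).round(4),np.linalg.norm(d).round(4),np.degrees(np.arctan2(-d[0],d[1])))
# house from w1
w1=dict(w);w1["view"]=np.load("w1.npy")
H=[pt(w1,*p,.042) for p in[(197.8,74.2),(283.5,29.2),(316,100.5),(231,141)]]
print("house",np.mean(H,0),[np.linalg.norm(H[i]-H[i-1]).round(4) for i in range(4)])
for a,b in((0,1),(3,2)):
    d=H[a]-H[b];print(np.degrees(np.arctan2(-d[0],d[1])))
for a,b in((0,3),(1,2)):
    d=H[a]-H[b];print(np.degrees(np.arctan2(d[1],d[0])))
E
```

```text
chim [ 0.604  -0.2997  0.066 ] [np.float64(0.0174), np.float64(0.0175), np.float64(0.0177), np.float64(0.0175)]
5.200224263829761
4.196504348639297
0.008 [ 0.635  -0.2541  0.008 ] [ 0.6437 -0.3398  0.008 ] [ 0.6394 -0.2969  0.008 ] 0.0861 5.791812570873878
0.008 [ 0.564  -0.2615  0.008 ] [ 0.5725 -0.3457  0.008 ] [ 0.5683 -0.3036  0.008 ] 0.0846 5.746610026914695
0.038 [ 0.6016 -0.2591  0.038 ] [ 0.6049 -0.2902  0.038 ] [ 0.6032 -0.2746  0.038 ] 0.0313 6.036777631542664
house [ 0.6243783  -0.14701008  0.042     ] [np.float64(0.0517), np.float64(0.0699), np.float64(0.0527), np.float64(0.0713)]
2.8216764444414757
1.976959105656241
1.8056419436073647
3.3045195472265685
```

>>> jog_arm --deltas '[[[1,0.37,-0.22,-4,0.03],[1,0,0,-5,0],[1,0,0,-4.5,0],[1,0,0,-2.8,0],[1,0,0,-1,0],[1,0,0,-0.6,0],[1,0,0,0,0],[1,0,0,0,0]]]'

```text
time_s: 17.32
tcp_pos: [0.6049, -0.3, 0.0624]
eef_rot: [180.0, -0.1, 5.8]
contact_force: [0.9, 0.3, -0.3]
gripper_width: 0.0878
gripper_force: 0.0
```

>>> jog_arm --deltas '[[[-1,0,0,0,0],[-1,0,0,0,0],[-1,0,0,0,0],[-1,0,0,0,0],[-1,0,0,0,0],[-1,0,0,0,0],[-1,0,0,0,0],[-1,0,0,0,0]]]'

```text
time_s: 18.32
tcp_pos: [0.6042, -0.2998, 0.061]
eef_rot: [-180.0, 0.0, 5.8]
contact_force: [0.6, -0.6, -0.2]
gripper_width: 0.0179
gripper_force: 12.0
```

>>> jog_arm --deltas '[[[-1,0,0,0,0],[-1,0,0,0,0],[-1,0,0,0,0]]]' --force 20

```text
time_s: 18.7
tcp_pos: [0.6042, -0.2998, 0.061]
eef_rot: [-180.0, 0.0, 5.8]
contact_force: [0.0, 0.6, -0.2]
gripper_width: 0.018
gripper_force: 20.0
```

>>> jog_arm --deltas '[[[-1,0,0,2,0],[-1,0,0,5,0],[-1,0,0,5,0],[-1,0,0,3,0],[-1,-1.3,3.8,0,-0.019],[-1,-1.3,3.8,0,-0.019],[-1,-1.3,3.8,0,-0.019],[-1,-1.3,3.8,0,0]]]'

```text
time_s: 19.7
tcp_pos: [0.5516, -0.1468, 0.2111]
eef_rot: [-180.0, -0.0, 2.5]
contact_force: [0.9, 1.3, -0.6]
gripper_width: 0.0178
gripper_force: 20.0
```

>>> jog_arm --deltas '[[[-1,0,0,0,0],[-1,0,0,0,0],[-1,0,0,0,0]]]'

```text
time_s: 20.08
tcp_pos: [0.5524, -0.1485, 0.2109]
eef_rot: [180.0, 0.0, 2.5]
contact_force: [0.7, 0.3, -0.8]
gripper_width: 0.0182
gripper_force: 20.0
```

```bash
python3 - <<'E'
from h import *
s=r.get_state();print(s["tcp_pos"],s["eef_rot"],s["gripper_width"])
im=r.capture("wrist");c=r.camera_info("wrist");cv2.imwrite("pics/wrist5.png",im);np.save("w5.npy",c["view"])
P=[proj(c,[.6243+a*.027-b*.0016,-.147+b*.036+a*.001,.042]).round() for a,b in((1,1),(1,-1),(-1,-1),(-1,1))];print(P)
cv2.imwrite("pics/m5.png",cv2.resize(im[0:400],(800,500),interpolation=cv2.INTER_CUBIC))
E
```

```text
[ 0.55237032 -0.14845057  0.21092188] [1.79997328e+02 8.75940217e-03 2.48585872e+00] 0.018188731570158084
[array([278.,  93.]), array([376.,  93.]), array([373., 167.]), array([280., 167.])]
```

View pics/m5.png

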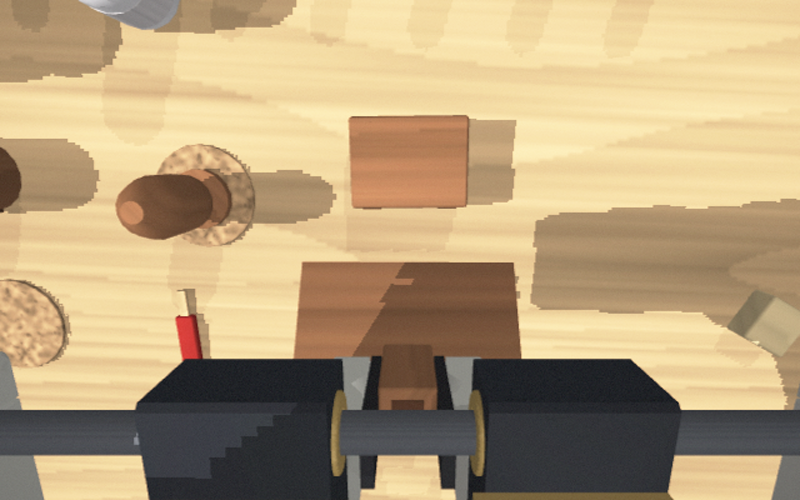

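The house top in the wrist view has its corners within about 1 px of the prediction, and the roof is held level and nearly parallel to it. I fit the edges precisely.

```bash
python3 - <<'E'
from h import *
w=r.camera_info("wrist")
im=cv2.imread("pics/wrist5.png");k,ct=brown(im,265,80,390,180,smin=112)
b=cv2.minAreaRect(ct);print(b)
B=cv2.boxPoints(b)
def edge(vert,lo,hi,side):
    P=[]
    for i in range(lo,hi,2):
        x=np.where(k[:,i] if vert else k[i])[0]
        if len(x):P.append((i,x[-side]+(.5 if side else -.5)) if vert else (x[-side]+(.5 if side else -.5),i))
    vx,vy,x0,y0=cv2.fitLine(np.array(P,np.float32),cv2.DIST_HUBER,0,.01,.01).ravel();return np.array([x0,y0,vx,vy])
T,Bo=edge(True,290,366,0),edge(True,290,366,1);L,R=edge(False,100,160,0),edge(False,100,160,1)
def X(a,b):
    s=np.linalg.solve(np.c_[a[2:],-b[2:]],b[:2]-a[:2]);return a[:2]+s[0]*a[2:]
H=[X(a,b) for a,b in((T,L),(T,R),(Bo,R),(Bo,L))];print(np.round(H,1).tolist())
P=[pt(w,*p,.042) for p in H];print(np.mean(P,0),[np.linalg.norm(P[i]-P[i-1]).round(4) for i in range(4)])
for a,b in((0,1),(3,2)):
    d=P[a]-P[b];print(np.degrees(np.arctan2(-d[0],d[1])))
k,ct=brown(im,220,200,430,285,smin=100)
T=edge(True,260,400,0);z=.2109-.061
A,Bq=[pt(w,u,T[1]+(u-T[0])*T[3]/T[2],z+.008) for u in(245,410)];d=A-Bq;print("roof front eave",np.degrees(np.arctan2(-d[0],d[1])),A[:2],Bq[:2])
E
```

```text
((326.5, 129.0), (74.0, 95.0), 90.0)
[[278.8999938964844, 92.5], [374.79998779296875, 92.5], [373.1000061035156, 165.1999969482422], [280.8999938964844, 166.1999969482422]]
[ 0.62479726 -0.14704616  0.042     ] [np.float64(0.0537), np.float64(0.0709), np.float64(0.053), np.float64(0.0716)]
2.540624579991954
3.1306382556836856
roof front eave 2.5402578254573873 [ 0.58590007 -0.10746926] [ 0.58955848 -0.18993118]
```

>>> jog_arm --deltas '[[[-1,3.5,0.1,0,0.003],[-1,3.5,0.05,0,0],[-1,0.25,0,-3,0],[-1,0,0,-4,0],[-1,0,0,-2,0],[-1,0,0,-1,0],[-1,0,0,-0.4,0],[-1,0,0,0,0]]]'

```text
time_s: 21.12
tcp_pos: [0.6251, -0.1466, 0.1076]
eef_rot: [180.0, -0.0, 2.7]
contact_force: [-0.3, -0.3, -0.2]
gripper_width: 0.018
gripper_force: 20.0
```

>>> jog_arm --deltas '[[[-1,0,0,0,0],[-1,0,0,-0.2,0],[-1,0,0,0,0],[-1,0,0,0,0]]]'

```text
time_s: 21.62
tcp_pos: [0.6247, -0.1464, 0.1052]
eef_rot: [180.0, -0.0, 2.7]
contact_force: [0.4, 0.2, -0.7]
gripper_width: 0.0181
gripper_force: 20.0
```

>>> jog_arm --deltas '[[[-1,0,-0.05,-0.15,0],[-1,0,0,0,0],[-1,0,0,0,0]]]'

```text
time_s: 22.0
tcp_pos: [0.6246, -0.1469, 0.1035]
eef_rot: [-180.0, 0.0, 2.7]
contact_force: [-0.2, 0.4, -1.6]
gripper_width: 0.0178
gripper_force: 20.0
```

>>> jog_arm --deltas '[[[-0.3,0,0,0,0],[0,0,0,0,0],[0.3,0,0,0,0],[0.6,0,0,0,0],[0.6,0,0,0,0],[0.6,0,0,0,0]]]'

```text
time_s: 22.75
tcp_pos: [0.6247, -0.1468, 0.1036]
eef_rot: [-180.0, 0.0, 2.7]
contact_force: [0.4, 0.1, 0.2]
gripper_width: 0.0684
gripper_force: 0.0
```

>>> jog_arm --deltas '[[[1,0,0,2,0],[1,0,0,4,0],[1,0,0,5,0],[1,0,0,3,0],[1,-4,-3.2,0,0],[1,-4,-3.2,0,0],[1,-4,-3.2,0,0],[1,0,0,0,0]]]'

```text
time_s: 23.75
tcp_pos: [0.5022, -0.2444, 0.2442]
eef_rot: [180.0, -0.0, 2.5]
contact_force: [-0.6, -0.0, -0.3]
gripper_width: 0.0876
gripper_force: 0.0
```

```bash
python3 - <<'E'
from h import *
s=r.get_state();print(s["tcp_pos"],s["eef_rot"],s["gripper_width"])
im=r.capture("wrist");c=r.camera_info("wrist");cv2.imwrite("pics/wrist6.png",im);np.save("w6.npy",c["view"])
print([proj(c,p).round(1) for p in([.6247,-.147,.108],[.511,-.156,.0],[.437,-.308,0])])
cv2.imwrite("pics/m6.png",cv2.resize(im[0:400],(800,500),interpolation=cv2.INTER_CUBIC))
E
```

```text
[ 0.50223458 -0.24442195  0.24423741] [ 1.79996630e+02 -3.36454195e-02  2.54755913e+00] 0.08758979815980202
[array([182.2,  45. ]), array([236.4, 193.9]), array([383.4, 270.9])]
```

View pics/m6.png

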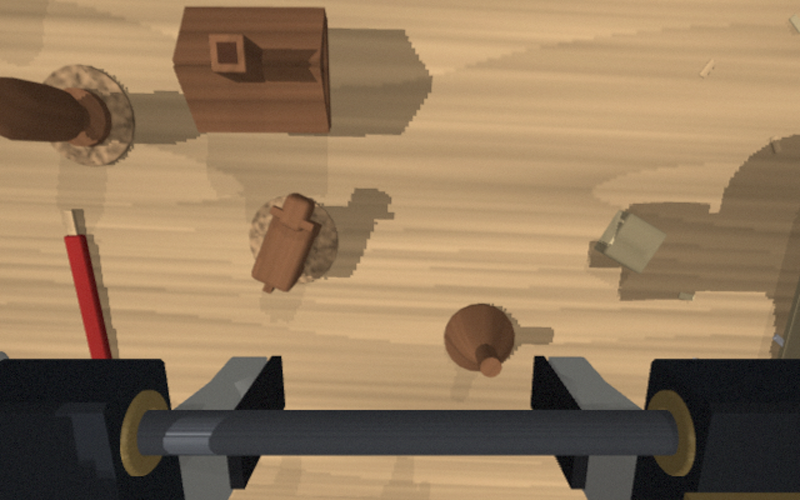

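The roof sits square on the house, with the chimney at (182,43) against (182,45) predicted. The sheep is on its pad. The cone's base circle centres at about (383.6,271) and its finial top at (392,294).

```bash
python3 - <<'E'
from h import *
w=r.camera_info("wrist");im=cv2.imread("pics/wrist6.png")
k,ct=brown(im,345,235,425,308,smin=110)
x,y,ww,hh=cv2.boundingRect(ct);print(x,y,ww,hh)
for v in range(240,306,4):
    q=np.where(k[v])[0]
    if len(q):print(v,q.min(),q.max(),end="; ")
cu=x+ww/2
e=pt(w,cu,y,.0);print("\nbase",e[:2]-[.029,0],"L/R mean",pt(w,cu,270,0),"fin",pt(w,392,294,.063))
c=e[:2]-[.029,0];print(proj(w,[*c,0]),proj(w,[*c,.063]),np.linalg.norm(pt(w,x,270,0)-pt(w,x+ww,270,0)))
E
```

```text
356 243 56 59
244 375 391; 248 367 399; 252 362 403; 256 360 407; 260 357 409; 264 357 410; 268 356 411; 272 356 410; 276 356 410; 280 357 408; 284 360 406; 288 363 402; 292 367 400; 296 378 400; 300 388 396; 
base [ 0.4383548 -0.3059324] L/R mean [ 4.38031941e-01 -3.08515981e-01 -5.55111512e-17] fin [ 0.43886469 -0.30654799  0.063     ]
[381.5587312  269.60220423] [391.25615131 294.49861508] 0.05845405243772895
```

>>> jog_arm --deltas '[[[1,-3.2,-3.1,0,0],[1,-3.17,-3.16,0,0],[1,0,0,-5,0],[1,0,0,-5,0],[1,0,0,-5,0],[1,0,0,-2.5,0],[1,0,0,-1.1,0],[1,0,0,0,0]]]'

```text
time_s: 24.8
tcp_pos: [0.4415, -0.3052, 0.0573]
eef_rot: [-180.0, 0.0, 2.7]
contact_force: [-0.8, -0.1, -0.1]
gripper_width: 0.0875
gripper_force: 0.0
```

>>> jog_arm --deltas '[[[1,0,0,0,0],[-1,0,0,0,0],[-1,0,0,0,0],[-1,0,0,0,0],[-1,0,0,0,0],[-1,0,0,0,0],[-1,0,0,0,0],[-1,0,0,0,0]]]'

```text
time_s: 25.8
tcp_pos: [0.441, -0.3054, 0.0575]
eef_rot: [180.0, 0.0, 2.7]
contact_force: [-0.8, 0.2, 0.1]
gripper_width: 0.0235
gripper_force: 0.0
```

>>> jog_arm --deltas '[[[-1,0,0,0,0],[-1,0,0,0,0],[-1,0,0,0,0],[-1,0,0,0,0]]]'

```text
time_s: 26.3
tcp_pos: [0.441, -0.3054, 0.0575]
eef_rot: [-180.0, 0.0, 2.7]
contact_force: [0.0, 0.1, -0.3]
gripper_width: 0.0154
gripper_force: 20.0
```

>>> jog_arm --deltas '[[[-1,0,0,2,0],[-1,0,0,4,0],[-1,0,0,5,0],[-1,0,0,4,0],[-1,1,5,0,0],[-1,1,5,0,0],[-1,1,5,0,0],[-1,1,5,0,0]]]'

```text
time_s: 27.3
tcp_pos: [0.481, -0.1039, 0.2078]
eef_rot: [-180.0, -0.0, 2.7]
contact_force: [1.0, -0.8, -0.2]
gripper_width: 0.0155
gripper_force: 20.0
```

>>> jog_arm --deltas '[[[-1,1,5,0,0],[-1,1,5,0,0],[-1,1,5,0,0],[-1,1,5,0,0],[-1,0.5,5,0,0],[-1,0,0,0,0],[-1,0,0,0,0],[-1,0,0,0,0]]]'

```text
time_s: 28.3
tcp_pos: [0.5258, 0.1436, 0.2076]
eef_rot: [180.0, 0.0, 2.7]
contact_force: [-0.0, -0.4, 0.1]
gripper_width: 0.0158
gripper_force: 20.0
```

```bash
python3 - <<'E'
from h import *
s=r.get_state();print(s["tcp_pos"],s["eef_rot"],s["gripper_width"])
im=r.capture("wrist");c=r.camera_info("wrist");cv2.imwrite("pics/wrist7.png",im);np.save("w7.npy",c["view"])
print(proj(c,[.601,.145,.06]))
t=r.capture("top");cv2.imwrite("pics/top7.png",t)
o=np.zeros((400,800,3),np.uint8);o[:,:500]=im[0:400,70:570];o[:220,500:]=cv2.convertScaleAbs(cv2.resize(t[180:290,340:490],None,fx=2,fy=2),alpha=1.5);cv2.imwrite("pics/m7.png",o)
E
```

```text
[0.52578003 0.14364946 0.20758346] [1.79993194e+02 8.38623428e-03 2.65215606e+00] 0.01577501735059257
[327.61432857 126.5241599 ]
```

View pics/m7.png

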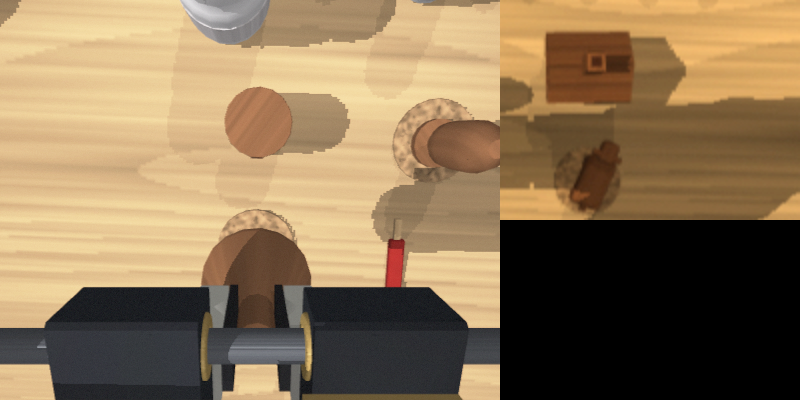

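The tower top centres at about (328,122), and the cone hangs straight with its front rim at row 228. The inset shows the roof and the sheep well placed.

```bash
python3 - <<'E'
from h import *
w=r.camera_info("wrist");im=cv2.imread("pics/wrist7.png")
k,ct=brown(im,285,75,375,165,smin=110)
x,y,ww,hh=cv2.boundingRect(ct);print(x,y,ww,hh)
P=np.array([pt(w,u,v,.06)[:2] for (u,v) in ct[:,0] if v<125])
A=np.c_[2*P,np.ones(len(P))];s=np.linalg.lstsq(A,(P**2).sum(1),rcond=None)[0];print("tower",s[:2],"R",np.sqrt(s[2]+s[0]**2+s[1]**2))
k,ct=brown(im,260,215,395,284,smin=100)
z=.15
P=np.array([pt(w,u,v,z)[:2] for (u,v) in ct[:,0] if v<270])
A=np.c_[2*P,np.ones(len(P))];s=np.linalg.lstsq(A,(P**2).sum(1),rcond=None)[0];print("cone",s[:2],"R",np.sqrt(s[2]+s[0]**2+s[1]**2),P[:,0].max(), cv2.boundingRect(ct))
t=r.camera_info("top");print("tower top cam",pt(t,120+249.5/2.1,120+210.5/2.1,.06))
E
```

```text
295 87 67 72
tower [0.60384988 0.14488475] R 0.02323714187780725
cone [0.52192617 0.14260102] R 0.028528142062308703 0.5507288251637327 (272, 228, 109, 56)
tower top cam [0.600867   0.14345378 0.06      ]
```

>>> jog_arm --deltas '[[[-1,4,0.1,0,0],[-1,4.1,0.08,0,0],[-1,0,0,-3,0],[-1,0,0,-3,0],[-1,0,0,-2,0],[-1,0,0,-0.8,0],[-1,0,0,0,0],[-1,0,0,0,0]]]'

```text
time_s: 29.4
tcp_pos: [0.6076, 0.1464, 0.1207]
eef_rot: [-180.0, -0.1, 2.7]
contact_force: [0.7, 0.3, -1.0]
gripper_width: 0.0156
gripper_force: 20.0
```

>>> jog_arm --deltas '[[[-1,0,0,-0.15,0],[-1,0,0,0,0],[-1,0,0,0,0]]]'

```text
time_s: 29.78
tcp_pos: [0.607, 0.1464, 0.1183]
eef_rot: [-180.0, -0.0, 2.7]
contact_force: [-0.6, 0.2, -0.1]
gripper_width: 0.0151
gripper_force: 20.0
```

>>> jog_arm --deltas '[[[-1,0,-0.08,-0.05,0],[-1,0,0,0,0],[-1,0,0,0,0],[-0.3,0,0,0,0],[0,0,0,0,0],[0.3,0,0,0,0],[0.6,0,0,0,0],[0.6,0,0,0,0]]]'

```text
time_s: 30.78
tcp_pos: [0.607, 0.1456, 0.1176]
eef_rot: [-180.0, -0.0, 2.7]
contact_force: [-0.3, 0.0, -0.0]
gripper_width: 0.0598
gripper_force: 0.0
```

>>> jog_arm --deltas '[[[0.6,0,0,0,0],[1,0,0,2,0],[1,0,0,4,0],[1,0,0,4,0],[1,-4,0,1,0],[1,-4,0,1,0],[1,-4,0,0,0],[1,0,0,0,0]]]'

```text
time_s: 31.78
tcp_pos: [0.485, 0.1454, 0.2385]
eef_rot: [-179.9, -0.1, 2.8]
contact_force: [-0.5, 0.4, 0.2]
gripper_width: 0.0876
gripper_force: 0.0
```

>>> jog_arm --deltas '[[[1,0,0,0,0],[1,0,0,0,0],[1,0,0,0,0]]]'

```text
time_s: 32.15
tcp_pos: [0.4875, 0.1455, 0.2371]
eef_rot: [180.0, 0.0, 2.7]
contact_force: [-0.1, -1.0, 0.4]
gripper_width: 0.0874
gripper_force: 0.0
```

```bash
python3 - <<'E'
from h import *
s=r.get_state();print(s["tcp_pos"],s["eef_rot"],s["gripper_width"])
im=r.capture("wrist");w=r.camera_info("wrist");cv2.imwrite("pics/wrist8.png",im)
sd=r.capture("side");t=r.capture("top");cv2.imwrite("pics/top8.png",t)
print("fin exp",proj(w,[.6035,.1448,.123]),"rim exp L/R/front/back",[proj(w,[.6035+a,.1448+b,.06]).round(1) for a,b in((0,.029),(0,-.029),(.029,0),(-.029,0))])
o=np.zeros((600,800,3),np.uint8);o[:320,:320]=im[0:320,160:480];a=cv2.convertScaleAbs(sd[120:400,190:430],alpha=1.4);o[:560,320:800]=cv2.resize(a,None,fx=2,fy=2);o[320:580,:320]=cv2.convertScaleAbs(cv2.resize(t[180:310,300:460],None,fx=2,fy=2),alpha=1.5)
cv2.imwrite("pics/m8.png",o)
E
```

```text
[0.4874661  0.14548687 0.2370988 ] [1.79969015e+02 3.97007111e-02 2.66937549e+00] 0.08743818283609123
fin exp [334.72403103  54.63935173] rim exp L/R/front/back [array([294. ,  67.3]), array([371.6,  71.3]), array([334.9,  26.1]), array([330.8, 110.2])]
```

View pics/m8.png

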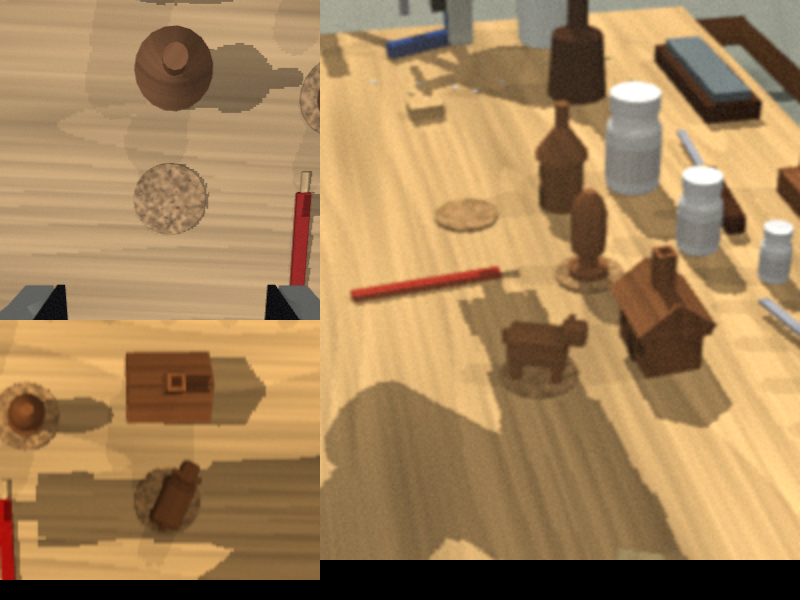

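All four pieces are upright and in place. The cone rim at columns 295-373 and rows 26-110 matches the tower-centred prediction to about 1 mm, and the jar is standing. One numeric check of the sheep's centring in the earlier wrist picture remains.

```bash
python3 - <<'E'
from h import *
w=dict(r.camera_info("wrist"));w["view"]=np.load("w6.npy")
# m6 view scale 0.8: rear corners of body top, pad extremes
A=pt(w,252*.8,279*.8,.044);B=pt(w,292*.8,291*.8,.044);a=np.radians(-22.3)
print("rear width",np.linalg.norm(A-B),"sheep",((A+B)/2)[:2]+.026*np.array([np.cos(a),np.sin(a)]))
print("pad",pt(w,(250+338)/2*.8,(197+283)/2*.8,.004))
t=r.camera_info("top");print(proj(t,[.511,-.156,.044]),pt(t,383.75,270,.004))
E
```

```text
rear width 0.029341245156296523 sheep [ 0.51127971 -0.15834164]
pad [ 0.51354044 -0.15576884  0.004     ]
[387.00658551 269.55441266] [ 0.51031423 -0.1549579   0.004     ]
```

```bash
python3 -c "
from plant import r
print(r.close_job())"
```

```text
the job is handed in; nothing more can be done
None
```

The job is handed in, done in the order asked and finished at about 32 s: the sheep stands on the house pad, the cypress on the middle pad, the gable roof lies on the house and the cone roof on the tower; the last pictures put each within about 3 mm of centre, with the glue jar standing and the gripper open and clear.

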